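# Find the full primer tin by its weight

### The job

Lift the three identical closed tins to feel which one is the heaviest, and stand the two lighter ones side by side on the low shelf, in line along the middle of the board between the jar and the bottle, a finger or two apart. Then take the heaviest tin and hold it up, upright and still, at least 20 cm above the bench, and finish while holding it there. Keep every tin upright and leave everything else where it stands.

Things in the scene. Friction and masses are not known exactly. Their poses are not given: they have to be found in the camera images.
- shelf: low galvanised step shelf fixed to the bench: one board 120 mm deep (its x) and 400 mm long (its y), top face 60 mm above the bench, with a 16 mm upstand, 4 mm thick, along its far (+x) edge. Origin: on the bench under the centre of the board; x across the board away from the robot, y along the board. A jar stands near its +y end and a bottle near its -y end, the space between is free
- tin_a_mid (a point): centre (half-way up, 45 mm above its underside) of one of three identical closed round steel tins with a paper band, 58 mm diameter, 90 mm tall, standing upright on the bench; z up its axis. By looks the three cannot be told apart: one is full (between 0.58 and 0.74 kg), the other two nearly used up (between 0.16 and 0.36 kg each); which is which changes every time
- tin_b_mid (a point): centre (half-way up, 45 mm above its underside) of one of three identical closed round steel tins with a paper band, 58 mm diameter, 90 mm tall, standing upright on the bench; z up its axis. By looks the three cannot be told apart: one is full (between 0.58 and 0.74 kg), the other two nearly used up (between 0.16 and 0.36 kg each); which is which changes every time
- tin_c_mid (a point): centre (half-way up, 45 mm above its underside) of one of three identical closed round steel tins with a paper band, 58 mm diameter, 90 mm tall, standing upright on the bench; z up its axis. By looks the three cannot be told apart: one is full (between 0.58 and 0.74 kg), the other two nearly used up (between 0.16 and 0.36 kg each); which is which changes every time
- glass_jar: bystander, leave it where it is: amber jar with dark lid, 52 mm diameter, 75 mm tall, on the shelf board near its +y end; origin at the centre of its underside
- bottle: bystander, leave it where it is: white plastic bottle, 50 mm diameter, 120 mm tall, on the shelf board near its -y end; origin at the centre of its underside
- sanding_block: bystander, leave it where it is: cork sanding block, 66 x 112 x 35 mm; origin at the centre of its underside
- tape_roll: bystander, leave it where it is: roll of masking tape lying flat, 90 mm diameter, 24 mm high; origin at the centre of its underside
- aerosol: bystander, leave it where it is: grey spray can, 65 mm diameter, 180 mm tall, behind the tins; origin at the centre of its underside
- aerosol2: bystander, leave it where it is: white spray can, 52 mm diameter, 150 mm tall, to the right; origin at the centre of its underside
- hardener_pot: bystander, leave it where it is: small white pot with black lid, 42 mm diameter, 45 mm tall, near the tins; origin at the centre of its underside
- filler_knife: bystander, leave it where it is: spatula-like filler knife 200 mm long lying on the bench; its x runs along it from the handle to the blade
Not all that is in view belongs to the job. What is shaped like the part that bears tin_a_mid but red is not meant.

How it is judged:
On the way:
1. the two lighter tins stand released side by side in line on the shelf board ((((x of tin_b_mid in the frame of shelf between -0.022 and 0.022 m and y of tin_b_mid in the frame of shelf between -0.13 and 0.13 m and z of tin_b_mid in the frame of shelf between 0.095 and 0.112 m and angle between tin_b_mid's own z axis and vertical below 0.1 rad and linear speed of tin_b below 0.03 m/s and contact force between the fingers and tin_b below 0.1 N and contact force between tin_b and shelf between 1 and 4.7 N) and (x of tin_c_mid in the frame of shelf between -0.022 and 0.022 m and y of tin_c_mid in the frame of shelf between -0.13 and 0.13 m and z of tin_c_mid in the frame of shelf between 0.095 and 0.112 m and angle between tin_c_mid's own z axis and vertical below 0.1 rad and linear speed of tin_c below 0.03 m/s and contact force between the fingers and tin_c below 0.1 N and contact force between tin_c and shelf between 1 and 4.7 N) and horizontal distance between tin_b_mid and tin_c_mid below 0.1 m) or ((x of tin_a_mid in the frame of shelf between -0.022 and 0.022 m and y of tin_a_mid in the frame of shelf between -0.13 and 0.13 m and z of tin_a_mid in the frame of shelf between 0.095 and 0.112 m and angle between tin_a_mid's own z axis and vertical below 0.1 rad and linear speed of tin_a below 0.03 m/s and contact force between the fingers and tin_a below 0.1 N and contact force between tin_a and shelf between 1 and 4.7 N) and (x of tin_c_mid in the frame of shelf between -0.022 and 0.022 m and y of tin_c_mid in the frame of shelf between -0.13 and 0.13 m and z of tin_c_mid in the frame of shelf between 0.095 and 0.112 m and angle between tin_c_mid's own z axis and vertical below 0.1 rad and linear speed of tin_c below 0.03 m/s and contact force between the fingers and tin_c below 0.1 N and contact force between tin_c and shelf between 1 and 4.7 N) and horizontal distance between tin_a_mid and tin_c_mid below 0.1 m) or ((x of tin_a_mid in the frame of shelf between -0.022 and 0.022 m and y of tin_a_mid in the frame of shelf between -0.13 and 0.13 m and z of tin_a_mid in the frame of shelf between 0.095 and 0.112 m and angle between tin_a_mid's own z axis and vertical below 0.1 rad and linear speed of tin_a below 0.03 m/s and contact force between the fingers and tin_a below 0.1 N and contact force between tin_a and shelf between 1 and 4.7 N) and (x of tin_b_mid in the frame of shelf between -0.022 and 0.022 m and y of tin_b_mid in the frame of shelf between -0.13 and 0.13 m and z of tin_b_mid in the frame of shelf between 0.095 and 0.112 m and angle between tin_b_mid's own z axis and vertical below 0.1 rad and linear speed of tin_b below 0.03 m/s and contact force between the fingers and tin_b below 0.1 N and contact force between tin_b and shelf between 1 and 4.7 N) and horizontal distance between tin_a_mid and tin_b_mid below 0.1 m))), for 0.2 s.
At the end, for the whole second after the job is handed in: The two lighter tins (each weighs under 4.7 N on the board) stand on it upright, let go, axes within 22 mm of its long centre line, 130 mm of its middle, at most 100 mm apart; the heaviest is held by the fingers alone, still, tilt under 0.3 rad, underside over 140 mm above the bench (((((x of tin_b_mid in the frame of shelf between -0.022 and 0.022 m and y of tin_b_mid in the frame of shelf between -0.13 and 0.13 m and z of tin_b_mid in the frame of shelf between 0.095 and 0.112 m and angle between tin_b_mid's own z axis and vertical below 0.1 rad and linear speed of tin_b below 0.03 m/s and contact force between the fingers and tin_b below 0.1 N and contact force between tin_b and shelf between 1 and 4.7 N) and (x of tin_c_mid in the frame of shelf between -0.022 and 0.022 m and y of tin_c_mid in the frame of shelf between -0.13 and 0.13 m and z of tin_c_mid in the frame of shelf between 0.095 and 0.112 m and angle between tin_c_mid's own z axis and vertical below 0.1 rad and linear speed of tin_c below 0.03 m/s and contact force between the fingers and tin_c below 0.1 N and contact force between tin_c and shelf between 1 and 4.7 N) and horizontal distance between tin_b_mid and tin_c_mid below 0.1 m) and (height (world z) of tin_a_mid above 0.185 m and angle between tin_a_mid's own z axis and vertical below 0.3 rad and contact force between the fingers and tin_a above 2 N and linear speed of tin_a below 0.04 m/s and contact force between tin_a and shelf below 0.2 N and contact force between tin_a and tin_b below 0.2 N and contact force between tin_a and tin_c below 0.2 N and contact force between tin_a and glass_jar below 0.2 N and contact force between tin_a and bottle below 0.2 N and contact force between tin_a and sanding_block below 0.2 N and contact force between tin_a and tape_roll below 0.2 N and contact force between tin_a and aerosol below 0.2 N and contact force between tin_a and aerosol2 below 0.2 N and contact force between tin_a and hardener_pot below 0.2 N and contact force between tin_a and filler_knife below 0.2 N)) or (((x of tin_a_mid in the frame of shelf between -0.022 and 0.022 m and y of tin_a_mid in the frame of shelf between -0.13 and 0.13 m and z of tin_a_mid in the frame of shelf between 0.095 and 0.112 m and angle between tin_a_mid's own z axis and vertical below 0.1 rad and linear speed of tin_a below 0.03 m/s and contact force between the fingers and tin_a below 0.1 N and contact force between tin_a and shelf between 1 and 4.7 N) and (x of tin_c_mid in the frame of shelf between -0.022 and 0.022 m and y of tin_c_mid in the frame of shelf between -0.13 and 0.13 m and z of tin_c_mid in the frame of shelf between 0.095 and 0.112 m and angle between tin_c_mid's own z axis and vertical below 0.1 rad and linear speed of tin_c below 0.03 m/s and contact force between the fingers and tin_c below 0.1 N and contact force between tin_c and shelf between 1 and 4.7 N) and horizontal distance between tin_a_mid and tin_c_mid below 0.1 m) and (height (world z) of tin_b_mid above 0.185 m and angle between tin_b_mid's own z axis and vertical below 0.3 rad and contact force between the fingers and tin_b above 2 N and linear speed of tin_b below 0.04 m/s and contact force between tin_b and shelf below 0.2 N and contact force between tin_b and tin_a below 0.2 N and contact force between tin_b and tin_c below 0.2 N and contact force between tin_b and glass_jar below 0.2 N and contact force between tin_b and bottle below 0.2 N and contact force between tin_b and sanding_block below 0.2 N and contact force between tin_b and tape_roll below 0.2 N and contact force between tin_b and aerosol below 0.2 N and contact force between tin_b and aerosol2 below 0.2 N and contact force between tin_b and hardener_pot below 0.2 N and contact force between tin_b and filler_knife below 0.2 N)) or (((x of tin_a_mid in the frame of shelf between -0.022 and 0.022 m and y of tin_a_mid in the frame of shelf between -0.13 and 0.13 m and z of tin_a_mid in the frame of shelf between 0.095 and 0.112 m and angle between tin_a_mid's own z axis and vertical below 0.1 rad and linear speed of tin_a below 0.03 m/s and contact force between the fingers and tin_a below 0.1 N and contact force between tin_a and shelf between 1 and 4.7 N) and (x of tin_b_mid in the frame of shelf between -0.022 and 0.022 m and y of tin_b_mid in the frame of shelf between -0.13 and 0.13 m and z of tin_b_mid in the frame of shelf between 0.095 and 0.112 m and angle between tin_b_mid's own z axis and vertical below 0.1 rad and linear speed of tin_b below 0.03 m/s and contact force between the fingers and tin_b below 0.1 N and contact force between tin_b and shelf between 1 and 4.7 N) and horizontal distance between tin_a_mid and tin_b_mid below 0.1 m) and (height (world z) of tin_c_mid above 0.185 m and angle between tin_c_mid's own z axis and vertical below 0.3 rad and contact force between the fingers and tin_c above 2 N and linear speed of tin_c below 0.04 m/s and contact force between tin_c and shelf below 0.2 N and contact force between tin_c and tin_a below 0.2 N and contact force between tin_c and tin_b below 0.2 N and contact force between tin_c and glass_jar below 0.2 N and contact force between tin_c and bottle below 0.2 N and contact force between tin_c and sanding_block below 0.2 N and contact force between tin_c and tape_roll below 0.2 N and contact force between tin_c and aerosol below 0.2 N and contact force between tin_c and aerosol2 below 0.2 N and contact force between tin_c and hardener_pot below 0.2 N and contact force between tin_c and filler_knife below 0.2 N)))); the arm keeps its last pose, push and grip.
It fails at once if a bystander is shifted by more than 20 mm (distance of any of glass_jar, bottle, sanding_block, tape_roll, aerosol, aerosol2, hardener_pot, filler_knife from where it was at the start of the episode above 0.02 m).
It fails at once if a tin is tipped by more than 0.7 rad (angle between any of tin_a_mid, tin_b_mid, tin_c_mid's own z axis and vertical above 0.7 rad).
It also fails if it takes over 72 s, if anything falls off the work surface, if the arm or the gripper's body presses on something with over 40 N, if the wrist force passes 120 N, or if a joint passes its speed limit or range.

### The arm

A 7-joint arm with a two-finger parallel gripper is mounted at the origin on the work surface. World frame = base frame: x ahead of the robot, y to its left, z up, the work surface at z = 0. Lengths are in m, angles in rad, forces in N, time in s.
With the tool pointing down it reaches from about 0.425 to 0.95 m from the base axis. Payload 4.7 kg.
Tool frame: the origin (TCP) lies between the finger pads; the fingertips stand env.tip_extent ahead of it and the grasp point (between the pads) is the TCP (env.tip_extent is the distance from the TCP to the fingertips, in m); x points along the fingers, y is the direction in which the jaws open and shut, and the axes are right-handed (so a half turn about x gives the same grasp; the last joint's range is limited). The gripper opens to 85 mm and grips with 20 to 120 N. Pads are 22 mm wide; open, the fingers measure 114 mm over their backs; the gripper's body (76 mm by 85 mm) begins 54 mm behind the grasp point. The pads swing forward as they close: fully open they stand 13 mm farther back than shut.
Start: joints at [-1.22, 0.469, -0.049, 1.532, 0.024, 1.141, -0.082], TCP at [0.25, 0.627, 0.25] pointing down, gripper open.
Joint ranges: [-2.59, 2.59], [-0.33, 1.99], [-1.39, 1.29], [0.1, 2.45], [-1.04, 4.18], [0.21, 1.99], [-2.66, 2.66]. Speed limits (rad/s): [2.57, 2.57, 3.14, 3.14, 3.14, 3.14, 3.14].

### API

Orientations are given as a rotation vector (axis times angle).
In Python, from workcell import env, hand, planner, cams gives the robot as it stands. The module is installed in compiled form; this text tells all that it offers. Calls block until the motion is done:
- env.move_pose(position, orientation): joint-space move of the TCP to a pose.
- env.move_l(position, vel=0.15, rotation=None): straight line of the TCP; rotation=None keeps the orientation; vel is the mean speed in m/s.
- env.set_joints(angles): joint-space move.
- hand.grip(opening): opening from 0.0 (shut) to 1.0 (fully open); the grip force is fixed at half the most; returns when the fingers have stopped.
- env.wait(seconds).
- planner.ik(position, orientation): joint angles nearest the present ones, or None.
- env.state(): the state.
- cams.capture(name): name is "side" or "top"; returns a dict with "image" (400x640x3 uint8, blue, green, red), "intrinsics" (3x3 intrinsics, pixels), "R" (3x3) and "t" (3): a world point X has camera coordinates R X + t. Camera axes: x right, y down, z forward; pixel columns grow to the right and rows downward; lengths in m; the calibration is good to about 2 mm. A picture is of the moment at which its call begins. There is no depth.
A pose or a line that the arm cannot do raises env.Unreachable and nothing moves.
- env.finish_job(): hands the job in, once; it reports no verdict.
The state is a dict: "clock": time; "joint_positions": joint angles; "dq": joint speeds; "effort": joint torques, N m; "tool_pos": TCP position; "tool_rot": TCP orientation; "ft_force": force on the tool from outside, world axes, zero at the start; "torque": the same for the moment, N m; "width": opening from 0.0 (shut) to 1.0 (fully open).
Only numpy, scipy, OpenCV 4.12 (cv2) and the standard library are available. Lean on these libraries where they do the work, as an engineer would, in place of code of your own. Each camera call takes 0.05 s, during which the arm holds its last target. There are 200 camera calls.

## Working session

There is one attempt and no reset: what is moved stays moved. The work goes in short steps, each a Python script; the robot and the scene stay as the last script left them, time stands still between calls to the robot, and variables do not carry over. Pictures are saved under pics/ and viewed, about 8 in all and at most 12, crops included, and the job is handed in when it is done.

```bash
mkdir -p pics
python3 - <<'E'
from workcell import env,hand,planner,cams
import cv2,numpy as np
for n in("top","side"):
    c=cams.capture(n); cv2.imwrite(f"pics/{n}0.png",c["image"])
    print(n,c["intrinsics"].tolist(),c["R"].round(4).tolist(),c["t"].round(4).tolist(),(-c["R"].T@c["t"]).round(3))
s=env.state(); print(s,env.tip_extent)
E
```

```text
top [[383.812170944425, 0.0, 319.92218829782126], [0.0, 383.812170944425, 199.18534599865518], [0.0, 0.0, 1.0]] [[0.0017, -0.9998, -0.0208], [-0.9942, 0.0005, -0.1079], [0.1079, 0.0208, -0.9939]] [-0.0257, 0.5716, 0.9679] [ 0.464 -0.046  1.023]
side [[402.12997763614544, 0.0, 315.77963874637123], [0.0, 402.12997763614544, 192.80113830715428], [0.0, 0.0, 1.0]] [[0.882, -0.4711, 0.0135], [-0.2295, -0.4543, -0.8608], [0.4117, 0.7561, -0.5088]] [-0.5041, 0.1711, 0.9548] [ 0.091 -0.882  0.64 ]
{'clock': 0.1, 'joint_positions': array([-1.21990123,  0.46938137, -0.04861217,  1.53356111,  0.02411141,
        1.14098465, -0.08226067]), 'dq': array([ 0.00280712, -0.0020682 , -0.00048846, -0.0034395 ,  0.00073963,
        0.00030011, -0.00183829]), 'effort': array([ 1.69357532e-03, -5.11513674e+01, -4.62932198e-02, -2.38390732e+01,
        1.08470453e-02,  4.37353257e-03, -1.59391101e-05]), 'tool_pos': array([0.25004325, 0.62646178, 0.24935816]), 'tool_rot': array([ 0.29654416,  1.55045973, -0.29927143]), 'ft_force': array([0.24890467, 0.49065928, 0.26422921]), 'torque': array([-0.0349138 , -0.03194249,  0.00652007]), 'width': 0.9993414419162688} 0.019
```

View pics/top0.png

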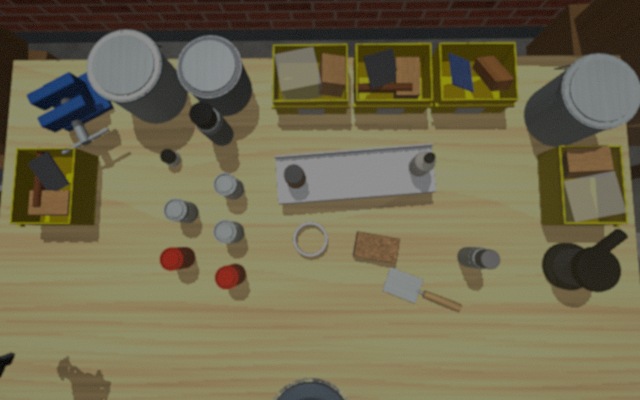

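View pics/side0.png

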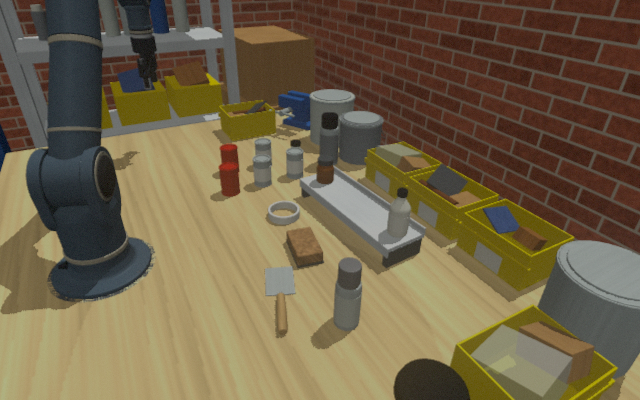

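Run:
```python
import cv2,numpy as np
t=cv2.imread("pics/top0.png");s=cv2.imread("pics/side0.png")
a=cv2.resize(t[140:300,140:340],None,fx=4,fy=4,interpolation=cv2.INTER_CUBIC)[:600]
cv2.imwrite("pics/cropt.png",a)
b=cv2.resize(s[100:220,210:350],None,fx=5,fy=5,interpolation=cv2.INTER_CUBIC)
cv2.imwrite("pics/crops.png",b)
```

```text
(no output)
```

View pics/cropt.png

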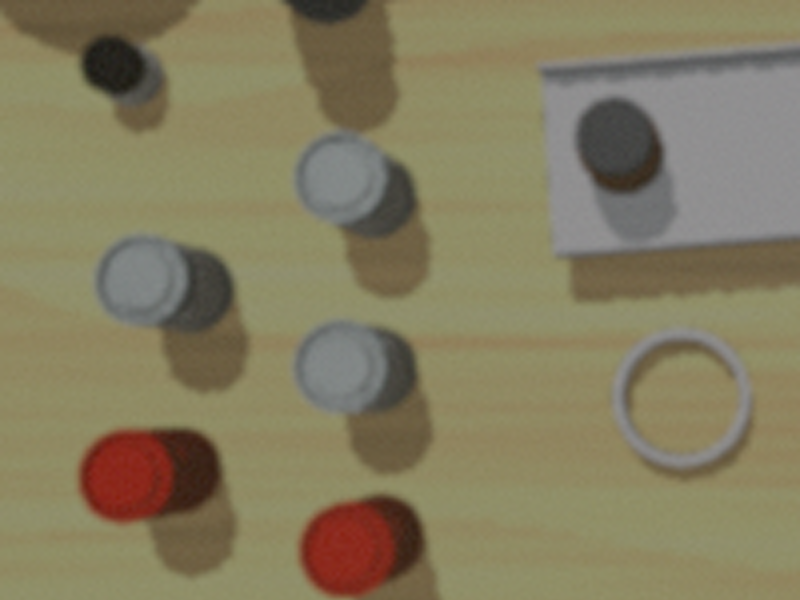

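View pics/crops.png

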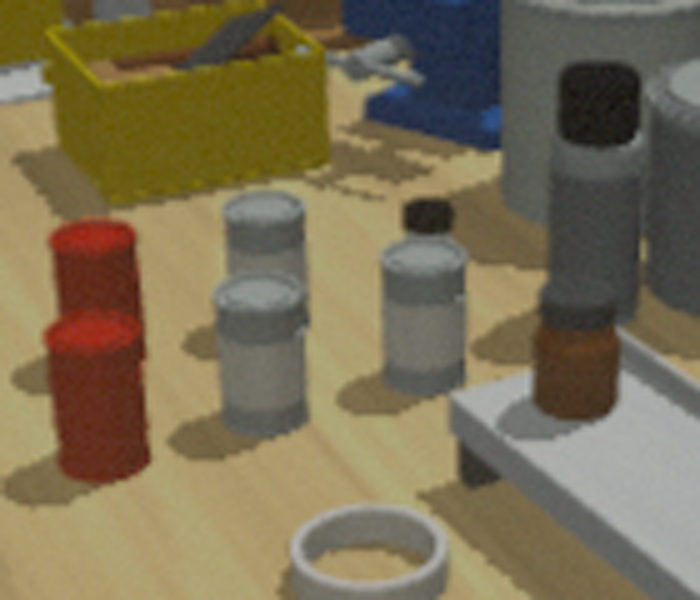

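I see three steel-grey tins, with lid centres in the top view at (225.5,184.5), (175.5,210) and (225,231.5). Possible mix-ups are the red tins at (173,259) and (229,277), the black-lidded pot at (169,157), the jar at (294,175) and the aerosol2 at (487,259). I'll take only the grey, lidded ones, and the crops confirm all three.

```bash
cat > h.py <<'E'
from workcell import env,hand,planner,cams
import cv2,numpy as np
from scipy.spatial.transform import Rotation as Rn
def ray(c,u,v,z):
    d=c["R"].T@np.linalg.solve(c["intrinsics"],[u,v,1.]); o=-c["R"].T@c["t"]
    return o+d*(z-o[2])/d[2]
def rot(a):  # tool down, jaw axis at angle a from world x
    y=np.array([np.cos(a),np.sin(a),0]);x=np.array([0,0,-1.])
    return Rn.from_matrix(np.c_[x,y,np.cross(x,y)]).as_rotvec()
E
python3 - <<'E'
from h import *
T=cams.capture("top");S=cams.capture("side")
for a,b in(((225.5,184.5),(294.8,150.4)),((175.5,210),(262.8,142.2)),((225.3,231.5),(262.4,158.6))):
    print(ray(T,*a,.09).round(4),ray(S,*b,.09).round(4))
im=T["image"]; hsv=cv2.cvtColor(im,cv2.COLOR_BGR2HSV)
m=((hsv[...,1]<40)&(hsv[...,2]>110)).astype(np.uint8); m[:130]=0;m[215:]=0;m[:,:265]=0;m[:,450:]=0
cs,_=cv2.findContours(m,0,2); c=max(cs,key=cv2.contourArea); r=cv2.boxPoints(cv2.minAreaRect(c)); print(r.round(1))
pts=c[:,0]; lo=[]
for u in range(290,428): lo.append((u,np.flatnonzero(m[:,u]).max()+.5))
k=np.polyfit(*zip(*lo),1); ends=np.flatnonzero(m.any(0))
print(k,ends[[0,-1]])
for u in(279.5,435.5): print("near edge",ray(T,u,np.polyval(k,u),.06).round(4))
for q in r: print(q.round(1), ray(T,*q,.06).round(4), ray(T,*q,.076).round(4))
print("jar",ray(T,615/4+140,137/4+140,.075),"pot",ray(T,114/4+140,65/4+140,.045),"aer",ray(T,203,115,.18),"bottlebase~",ray(T,419,171,.07),"tape",ray(T,310.5,240,.024))
for u,v in((140+130/4,140+476/4),(140+350/4,140+548/4)): print("red",ray(T,u,v,.09))
for a in(0,np.pi/2,-np.pi/2): print(a,rot(a),[None if planner.ik(p,rot(a)) is None else planner.ik(p,rot(a)).round(2) for p in([.5,.2,.2],[.5,-.1,.2])])
E
```

```text
[0.6018 0.2067 0.09  ] [0.6028 0.2063 0.09  ]
[0.5387 0.3284 0.09  ] [0.5342 0.3148 0.09  ]
[0.4861 0.2039 0.09  ] [0.4857 0.196  0.09  ]
[[274.3 159.1]
 [433.  147.3]
 [436.4 191.7]
 [277.6 203.5]]
[-8.18079906e-02  2.26473092e+02] [275 436]
near edge [0.5573 0.0762 0.06  ]
near edge [ 0.5894 -0.3166  0.06  ]
[274.3 159.1] [0.6717 0.091  0.06  ] [0.6682 0.0887 0.076 ]
[433.  147.3] [ 0.7013 -0.3138  0.06  ] [ 0.6973 -0.3094  0.076 ]
[436.4 191.7] [ 0.5872 -0.3187  0.06  ] [ 0.5852 -0.3142  0.076 ]
[277.6 203.5] [0.5574 0.0809 0.06  ] [0.5559 0.0788 0.076 ]
jar [0.6297523  0.03947457 0.075     ] pot [0.68335157 0.37099732 0.045     ] aer [0.74857304 0.23839789 0.18      ] bottlebase~ [ 0.63827586 -0.27426915  0.07      ] tape [ 0.46604025 -0.00095399  0.024     ]
red [0.41952938 0.33069358 0.09      ]
red [0.37706857 0.19545721 0.09      ]
0 [ 1.20919958  1.20919958 -1.20919958] [array([-0.77,  0.31,  0.38,  1.93, -0.14,  0.93, -0.32]), array([-0.49,  0.3 ,  0.74,  2.01, -0.26,  0.92,  0.38])]
1.5707963267948966 [ 4.80917673e-17  1.57079633e+00 -4.80917673e-17] [array([-0.53,  0.3 ,  0.09,  1.92, -0.03,  0.93,  1.14]), array([-0.35,  0.28,  0.56,  2.  , -0.19,  0.91,  1.88])]
-1.5707963267948966 [ 2.22144147e+00  6.80120296e-17 -2.22144147e+00] [array([-0.96,  0.34,  0.63,  1.94, -0.24,  0.94, -1.78]), array([-0.65,  0.36,  0.97,  2.02, -0.37,  0.95, -1.06])]
```

```bash
cat >> h.py <<'E'
TH=0.0816; C=np.array([.6332,-.1153]); ZT=.24
def shelf(y): return C+np.array([-np.sin(TH),np.cos(TH)])*y
def fz(): 
    env.wait(.3); return np.mean([(env.wait(.03),env.state()["ft_force"][2])[1] for _ in range(6)])
def st(m): s=env.state(); print(m,"t%.1f"%s["clock"],s["tool_pos"].round(3),s["ft_force"].round(1),"w%.3f"%s["width"],flush=True)
def pick(p,a=np.pi/2):
    env.move_pose([*p,ZT],rot(a)); f0=fz(); st("above")
    env.move_l([*p,.055],.15); st("down"); hand.grip(0.); st("grip")
    env.move_l([*p,ZT],.12); w=f0-fz(); st("up"); print("weight N",w,flush=True); return w
def place(y):
    p=shelf(y); env.move_pose([*p,ZT],rot(TH))
    env.move_l([*p,.13],.15); env.move_l([*p,.1165],.03); st("placed")
    hand.grip(1.); st("open"); env.move_l([*p,ZT],.2)
E
python3 - <<'E'
from h import *
T=cams.capture("top")
print(ray(T,198.25,212.5,0)+[0,.029,0], ray(T,416/4+140,195/4+140,0)+[0,.029,0], ray(T,416/4+140,370/4+140,0)+[0,.029,0])
w=pick([.602,.207])
c=cams.capture("side");cv2.imwrite("pics/lift1.png",c["image"])
E
```

```text
[0.53913483 0.33159452 0.        ] [0.60344683 0.20949248 0.        ] [0.48568906 0.20676432 0.        ]
above t2.7 [0.602 0.207 0.24 ] [-1.  -0.6  0.5] w1.001
down t4.1 [0.603 0.207 0.056] [0.2 0.2 0.9] w0.999
grip t4.5 [0.603 0.208 0.056] [-0.4  1.7  6. ] w0.663
up t6.7 [0.602 0.207 0.24 ] [ 0.2 -0.4 -2.3] w0.667
weight N 2.266761145496156
```

```bash
python3 - <<'E'
from h import *
place(-.043)
for n in("top","side"): cv2.imwrite(f"pics/p1{n}.png",cams.capture(n)["image"])
w=pick([.486,.205])
st("e")
E
python3 -c "
import cv2,numpy as np
a=cv2.imread('pics/p1top.png')[130:220,260:450];b=cv2.imread('pics/p1side.png')[140:290,260:440]
a=cv2.resize(a,None,fx=4,fy=4);b=cv2.resize(b,(360,300));b=cv2.copyMakeBorder(b,0,60,0,0,0)
a=a[:, :]; cv2.imwrite('pics/v1.png',cv2.resize(np.hstack([a,b]),(800,258)) if 0 else cv2.resize(a,(760,360)))"
```

```text
placed t9.6 [ 0.637 -0.158  0.116] [-0.1 -0.7 -1.8] w0.667
open t10.0 [ 0.637 -0.158  0.117] [ 0.7 -0.3 -0.1] w1.003
above t12.8 [0.486 0.205 0.24 ] [0.5 0.4 0.2] w0.997
down t14.2 [0.487 0.205 0.056] [-0.9  0.2  0.5] w1.001
grip t14.6 [0.487 0.206 0.056] [-0.9  1.   5.4] w0.667
up t16.8 [0.486 0.205 0.24 ] [ 0.5 -0.2 -2.4] w0.666
weight N 2.2716460755794246
e t16.8 [0.486 0.205 0.24 ] [ 0.5 -0.2 -2.4] w0.666
```

View pics/v1.png

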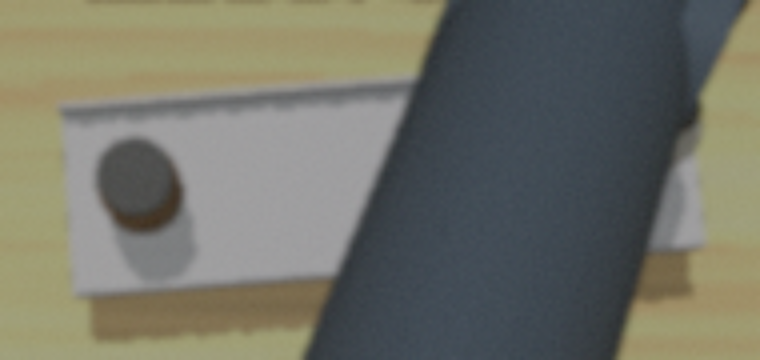

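The arm covered the shelf in that top view. The second tin is also light (about 2.3 N), so I'll place it and then lift the third.

Run:
```python
from h import *
place(.043)
w=pick([.539,.329])
T=cams.capture("top")["image"];S=cams.capture("side")["image"]
cv2.imwrite("pics/p2top.png",T);cv2.imwrite("pics/p2side.png",S)
cv2.imwrite("pics/v2.png",np.vstack([cv2.resize(T[120:270,140:440],(600,300)),cv2.resize(S[100:260,220:460],(450,300))[:, :].repeat(1,0) if 0 else cv2.resize(S[90:270,160:520],(600,300))]))
```

```text
placed t19.4 [ 0.63  -0.072  0.116] [ 0.9  0.3 -2.8] w0.662
open t19.8 [ 0.63  -0.072  0.117] [-0.2 -0.8 -0.7] w0.998
above t22.6 [0.539 0.329 0.24 ] [ 0.2  0.3 -0.3] w1.001
down t24.0 [0.54  0.329 0.056] [-0.5 -0.2  0.6] w0.999
grip t24.4 [0.54  0.331 0.057] [-0.6  2.7  6.5] w0.667
up t26.6 [0.539 0.329 0.24 ] [-0.1  0.7 -6. ] w0.666
weight N 6.145373582147593
```

View pics/v2.png

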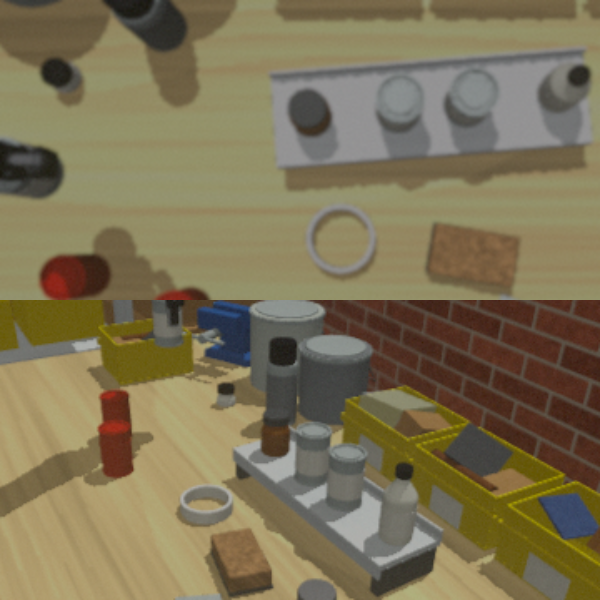

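Both light tins stand upright on the board between the jar and the bottle, with lids at about (340,169) and (376.5,167) in the top view. The heavy tin is in the gripper. I'll check the shelf coordinates numerically, raise the tin so its underside is above 20 cm, and finish.

Run:
```python
from h import *
T=cams.capture("top")
P=[ray(T,340,169,.15)[:2],ray(T,376.5,167,.15)[:2]]
for p in P:
    d=p-C; print("shelf x,y",(d[0]*np.cos(TH)+d[1]*np.sin(TH)).round(4),(-d[0]*np.sin(TH)+d[1]*np.cos(TH)).round(4))
ok=np.linalg.norm(P[0]-P[1])<.095; print("sep",np.linalg.norm(P[0]-P[1]))
env.move_l([.539,.329,.29],.08); env.wait(.8); st("hold")
if ok: env.finish_job(); print("done")
```

```text
shelf x,y -0.0011 0.0415
shelf x,y -0.0035 -0.0426
sep 0.08411254666190013
hold t28.3 [0.539 0.329 0.29 ] [-0.2 -0.2 -6. ] w0.665
the job is handed in; nothing more can be done
done
```

I handed the job in at about 28 s, with the two lighter tins on the shelf and the heaviest held up in the gripper.

- **Weights:** The wrist force showed about 2.27 N, 2.27 N and 6.15 N, so the third tin I lifted, the one that stood farthest left, is the heaviest.
- **Light tins:** In the last top view they stand upright at shelf (x, y) = (−1, +42) mm and (−4, −43) mm. Their axes are 84 mm apart, which leaves a gap of about 26 mm.
- **Heavy tin:** It is held upright and still with its underside about 23 cm above the bench. The gripper width and the 6 N load were steady.
- **Disagreements:** At the start, the side view put two of the tins 8 and 13 mm off the top view in y. I used the top view, which a check on the tins' base edges supported, and the grasps were clean. The first look after placing was blocked by the arm, so I checked that tin in a later picture.
- **Bystanders:** In the last pictures nothing appeared to have moved, but I did not measure their positions again.

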